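# Start and seat a self-tapping screw on a pipette rest

### The arm

A 7-joint arm with a two-finger parallel gripper is mounted at the origin on the work surface. World frame = base frame: x ahead of the robot, y to its left, z up, the work surface at z = 0. Lengths are in m, angles in rad, forces in N, time in s.
With the tool pointing down it reaches from about 0.4 to 0.85 m from the base axis. Payload 4.5 kg.
Tool frame: the origin (TCP) lies on the centre line of the jaws, within the pads' length; the fingertips stand r.tcp_to_tips ahead of it and the grasp point (between the pads) lies 11 mm behind it (r.tcp_to_tips is the distance from the TCP to the fingertips, in m); y points along the fingers, x is the direction in which the jaws open and shut, and the axes are right-handed (so a half turn about y gives the same grasp; the last joint's range is limited). The gripper opens to 88 mm and grips with 3 to 60 N. Pads are 18 mm wide; open, the fingers measure 123 mm over their backs; the gripper's body (75 mm by 187 mm) begins 45 mm behind the grasp point.
Start: joints at [1.374, 0.689, -0.195, 1.565, 0.157, 0.902, -0.215], TCP at [0.143, -0.608, 0.247] pointing down, gripper open.
Joint ranges: [-3.01, 3.01], [-0.46, 2.08], [-1.47, 1.51], [0.13, 2.56], [-1, 4.14], [0.04, 2.09], [-2.66, 2.66]. Speed limits (rad/s): [2.57, 2.57, 3.14, 3.14, 3.14, 3.14, 3.14].

### API

Orientations are given as a unit quaternion [x, y, z, w].
In Python, from plant import r gives the robot as it stands. The module is installed in compiled form; this text tells all that it offers.
- The arm moves only by the shell command python3 -m inch 'ROWS' [OPENING] [FORCE]. ROWS is text: rows parted by semicolons, each of 4 numbers parted by spaces: the shift along the tool's x, y, z in mm, then the turn about the tool's y in degrees. In form: x y z spin; .... A call has 1 to 10 rows; each row is the pose to reach, as a shift and turn from the pose commanded when the call began, along the tool's axes at that moment; what a row does not reach only later rows make up. A row lasts 1/10 s, in which the tool goes at most 50 mm and 8.59 degrees, less where a joint would pass 70% of its speed; a pose out of reach is approached as far as the arm can. A call with a gripper value outside its range is refused whole. OPENING is the gripper command: -1 is shut, 1 is fully open, values between are in proportion, set as the call begins (- or left out, the last holds). The fingers move at their own pace and stop on an object; FORCE is the grip in N (left out, the last holds). Time passes only in rows, so rows that repeat a pose let the fingers close. It gives the time, the measured TCP pose, the force and the opening at its end, in the units of the state.
- r.get_state(): the state, without advancing time (a new reading comes with each control period).
- r.snapshot(name): name is "side" or "top" or "wrist"; returns a dict with "frame" (384x512x3 uint8, red, green, blue), "intrinsics" (3x3 intrinsics, pixels), "R" (3x3) and "t" (3): a world point X has camera coordinates R X + t. Camera axes: x right, y down, z forward; pixel columns grow to the right and rows downward; lengths in m; the calibration is good to about 2 mm. A picture is of the moment at which its call begins. There is no depth.
- r.finish_job(): hands the job in, once; it reports no verdict.
Trained networks look in the newest picture that a camera, given by its name, has taken for a name from the list of things; names that differ only in an ending like _2 or _b are one class to them, and where a whole thing is asked for, a point or a joint stands for the part that bears it (a point fixed in the world has none). Each returns a list of dicts, best first, with "p" (0 to 1); they miss things now and then, are a little off and sometimes report something else, mostly with a low value. They report only what shows in the picture. A call takes as long as a camera call. They do not tell look-alikes from the thing itself.
- r.trace(camera, name): "region" (384x512 bool, what is visible of it) and "centre" ([row, column] in pixels, amid what is visible of it).
- r.tip_of(camera, name): "centre" ([row, column] in pixels: a listed point, or the origin of a listed thing).
The state is a dict: "clock": time; "q": joint angles; "qd": joint speeds; "joint_torque": joint torques, N m; "tool_pos": TCP position; "eef_rot": TCP orientation; "contact_force": force on the tool from outside, world axes, zero at the start; "moment": the same for the moment, N m; "opening": opening from 0.0 (shut) to 1.0 (fully open).
Only numpy, scipy, OpenCV 4.12 (cv2) and the standard library are available. Lean on these libraries where they do the work, as an engineer would, in place of code of your own. Each camera call takes 0.05 s, during which the arm holds its last target.

### The job

Take the orange driver key from its round green mat and fit it over the proud square-headed self-tapping screw on the white pipette rest. Press down firmly but with measured force while turning it clockwise, so that the screw cuts its thread from the start (neither spinning without biting nor being forced straight in), and stop when its flange is home on the aluminium bracket. Then stand the key upright on its mat again; touch the screw only with the key and leave everything else where it is.

Things in the scene. Friction and masses are not known exactly. Their poses are not given: they have to be found in the camera images.
- rest: fixed white base of a pipette rest, 130 (x) x 100 (y) x 50 high, with an aluminium bracket plate 115 x 56 x 4 on it (top 54 above the bench); origin: centre of its underside. Three prongs 26 high stand on it at x = +55. A dark screw at x = +30 is already home (leave it); the proud screw stands at x = -20, y = 0.
- screw: the proud self-tapping screw, upright: steel flange 36 diameter x 4 thick, above it a brass square head 14 x 14 x 9 with sides along x and y, then a cone 4 high. Origin on the axis at the underside of the flange, 59 above the bench at the start (5 above the plate), 54 when home; z up. Turning it takes about 0.1 N m.
- screw_top (a point): centre of the upper face of the screw's flange, 4 above screw's origin, where the key's rim bears; x, y along the sides of the square head
- screw_depth (a joint): how far the screw has sunk, m: 0 proud, 0.005 home on the bracket (hard stop). Fast multi-start thread, 10 mm lead: half a turn clockwise seen from above sinks it 5 mm, provided it is pressed. It bites only under 14 N or more of downward push (19 N is good); with less it spins on the spot. Above about 25 N it is forced straight in.
- screw_slip (a joint): thread slip, m: the sinking that the turning so far should have given (10 mm per turn) minus the true sinking. 0 with a clean thread; grows when the screw spins without biting or is turned on after it is home; negative when forced straight in. Above +0.0015 is a reamed hole, below -0.0015 a punched one.
- key_grip (a point): the driver key, loose, 120 g, upright on the mat: square bar 28 x 28 x 80 high, upper 52 an orange handle with a black dot on top, lower 28 steel. This point is on its axis 55 above its underside, at the height to grip; x, y along its flat sides, z up. Being square, it fits the screw in four yaw positions.
- key_mouth (a point): centre of the key's underside, 55 below key_grip: mouth of the square socket, 16.5 wide, 19 deep, sides parallel to the flats (about 0.2 rad of play on the head). Seated, this rim rests on the flange (at screw_top) and the key stays standing when released. Under torque the socket binds on the head: turn back 0.2 rad before lifting it off.
- mat_top (a point): centre of the upper face of the fixed round green mat, 110 diameter, 4 thick, on which the key stands
- key: the same driver key; origin at the centre of its underside, z up when it stands
- sprayer: bystander: spray bottle with blue trigger, 72 diameter, 210 high; origin under its centre
- beaker: bystander: glass beaker, 70 diameter, 90 high; origin under its centre
- tipbox: bystander: blue tip box 122 x 87 x 70 with clear lid; origin under its centre
- dish: bystander: small closed glass culture dish, 68 diameter, 15 high; origin under its centre
- jar: bystander: amber jar with red cap, 60 diameter, 75 high; origin under its centre
- tuberack: bystander: green tube rack 150 x 70 x 45 with capped tubes to 57 high; origin under its centre
Not all that is in view belongs to the job. Of the things that look like the key, the middle-sized one is meant.

How it is judged:
By the outcome, as a careful person would: the job done as asked, in the order asked, and still so for the second after the job is handed in, with the robot touching nothing.
It also fails if it takes over 72 s, if anything falls off the work surface, if the arm or the gripper's body presses on something with over 40 N, if the wrist force passes 120 N, or if a joint passes its speed limit or range.

## Working session

There is one attempt and no reset: what is moved stays moved. The work goes in short steps, Python scripts to look and compute and a shell command to move; the robot and the scene stay as the last step left them, time stands still between calls to the robot, and variables do not carry over. Pictures are saved under pics/ and viewed, and the job is handed in when it is done.

```bash
mkdir -p pics; cat > h.py <<'E'
from plant import r
import numpy as np, cv2
from scipy.spatial.transform import Rotation as Ro
def snap(c,fn=None):
    s=r.snapshot(c); 
    if fn: cv2.imwrite('pics/'+fn,s['frame'][:,:,::-1])
    return s
def ray(s,rc):
    K=np.array(s['intrinsics']);R=np.array(s['R']);t=np.array(s['t'])
    d=R.T@np.linalg.solve(K,np.array([rc[1],rc[0],1.0])); o=-R.T@t
    return o,d/np.linalg.norm(d)
def atz(s,rc,z):
    o,d=ray(s,rc); return o+d*(z-o[2])/d[2]
def proj(s,X):
    c=np.array(s['R'])@np.array(X)+np.array(s['t']); p=np.array(s['intrinsics'])@c; return p[1]/p[2],p[0]/p[2]
def tri(obs):
    A=np.zeros((3,3));b=np.zeros(3)
    for s,rc in obs:
        o,d=ray(s,rc);P=np.eye(3)-np.outer(d,d);A+=P;b+=P@o
    X=np.linalg.solve(A,b)
    return X,[np.linalg.norm((np.eye(3)-np.outer(d,d))@(X-o)) for o,d in [ray(s,rc) for s,rc in obs]]
E
python3 - <<'E'
from h import *
np.set_printoptions(precision=4,suppress=True)
st=r.get_state()
for k in st: print(k,np.round(st[k],4))
print(r.tcp_to_tips, Ro.from_quat(st['eef_rot']).as_matrix())
for c in ['side','top','wrist']:
    s=snap(c,c+'0.png')
    print(c,'cam at',-np.array(s['R']).T@np.array(s['t']),'K',np.array(s['intrinsics'])[0,0])
    for n in ['key_grip','key_mouth','screw_top','mat_top','screw','key','rest']:
        print(n,[(np.round(d['centre'],1),round(d['p'],2)) for d in r.tip_of(c,n)][:4])
E
```

```text
clock 0.0
q [ 1.3738  0.69   -0.1945  1.5663  0.1573  0.9025 -0.2151]
qd [ 0.0001  0.0006  0.     -0.001  -0.0003  0.0002  0.0003]
joint_torque [  0.0004 -52.7564  -1.2664 -15.343   -0.0525   0.0066   0.0002]
tool_pos [ 0.1428 -0.6078  0.2459]
eef_rot [-0.5539  0.4396 -0.4385  0.5546]
contact_force [ 0.1142 -0.1022  0.2862]
moment [-0.0108 -0.0364 -0.0063]
opening 1.0018
0.008 [[ 0.2289 -0.0005  0.9735]
 [-0.9735  0.0017  0.2289]
 [-0.0018 -1.     -0.0001]]
side cam at [ 0.3796 -1.1731  0.7757] K 494.4393605511115
key_grip [(array([146.3, 238.2]), 0.93), (array([168.4, 240.3]), 0.81)]
key_mouth [(array([167.6, 234.1]), 0.92), (array([201. , 207.7]), 0.63), (array([186.7, 239.1]), 0.55)]
screw_top [(array([223.2, 239.2]), 0.39)]
mat_top [(array([186.4, 244.8]), 0.96), (array([226.1, 240.8]), 0.56)]
screw []
key [(array([166.4, 237.5]), 0.66), (array([197.2, 207.5]), 0.59), (array([187.5, 243. ]), 0.58)]
rest [(array([246.9, 250.2]), 0.89), (array([151.8, 248.3]), 0.57)]
top cam at [0.332  0.003  1.3902] K 444.50568921793865
key_grip [(array([226.4, 213.7]), 0.6), (array([186.1, 152.4]), 0.5), (array([186.2, 196.2]), 0.48), (array([209.9, 299.9]), 0.35)]
key_mouth [(array([184.7, 156.8]), 0.64), (array([190.9, 197.3]), 0.58), (array([231.5, 244.6]), 0.57), (array([229.4, 218.2]), 0.4)]
screw_top [(array([209.4, 299.3]), 0.69)]
mat_top [(array([192.6, 196.1]), 0.9)]
screw [(array([209.4, 294. ]), 0.67)]
key [(array([193. , 200.2]), 0.69), (array([188.3, 158.6]), 0.69), (array([226.1, 216.2]), 0.51)]
rest [(array([203.9, 294.5]), 0.94)]
wrist cam at [ 0.2229 -0.5893  0.3845] K 296.97274031811554
key_grip []
key_mouth []
screw_top []
mat_top []
screw []
key []
rest []
```

View pics/side0.png

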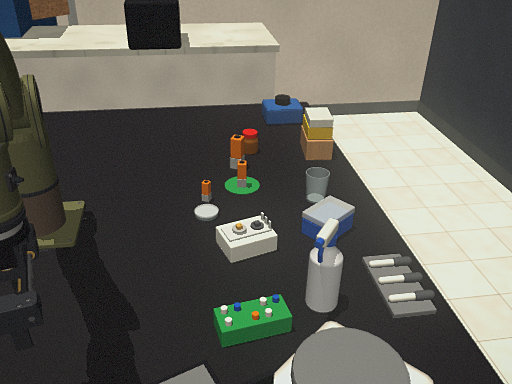

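View pics/top0.png

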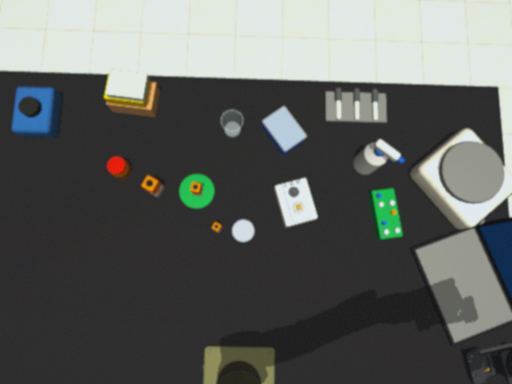

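View pics/wrist0.png

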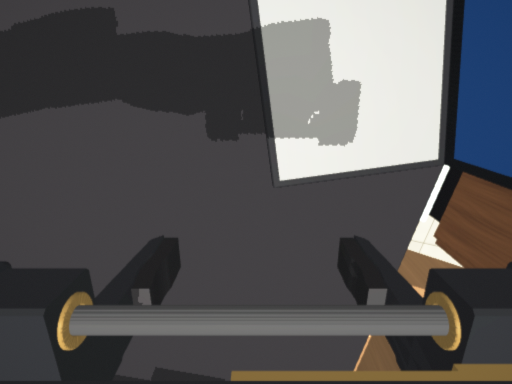

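The side view shows three orange keys: a large one at (150,237), one on the green mat at (172,241) and a small one at (190,206). In the top view they are at (184,152), (188,196) and (227,216). The one on the mat is middle-sized and fits the description. The proud screw is the one at about (228,239) in side and (208,298) in top. I'll check both in enlarged crops.

```bash
python3 - <<'E'
import cv2,numpy as np
a=cv2.imread('pics/side0.png')[120:260,170:300]; b=cv2.imread('pics/top0.png')[140:250,130:330]
a=cv2.resize(a,None,fx=3.5,fy=3.5,interpolation=cv2.INTER_CUBIC);cv2.imwrite('pics/crop_s.png',a)
cv2.imwrite('pics/crop_t.png',cv2.resize(b,None,fx=4,fy=4,interpolation=cv2.INTER_CUBIC))
E
python3 - <<'E'
from h import *
np.set_printoptions(precision=4,suppress=True)
ss=snap('side');tr={}
def best(c,n): return [(d['centre'],d['p'],int(d['region'].sum())) for d in r.trace(c,n)][:4]
ks=best('side','key');print('side key',ks)
st=snap('top');print('top key',best('top','key'))
print('mat',atz(ss,(186.4,244.8),.004),atz(st,(192.6,196.1),.004))
print('screwtop',atz(ss,(223.2,239.2),.063),atz(st,(209.4,299.3),.063))
print('grip mid',atz(ss,(168.4,240.3),.059),atz(st,(186.2,196.2),.059))
for n,z in [('rest',0),('sprayer',0),('beaker',0),('tipbox',0),('dish',0),('jar',0),('tuberack',0)]:
    print(n,[(atz(st,d['centre'],z)[:2],round(d['p'],2)) for d in r.tip_of('top',n)][:2])
E
```

```text
side key [([173.2, 241.6], 0.82, 261), ([149.6, 237.3], 0.7, 386), ([186.6, 242.4], 0.66, 413), ([237.0, 248.0], 0.65, 2121)]
top key [([187.6, 154.3], 0.75, 263), ([226.0, 217.3], 0.64, 58)]
mat [0.5752 0.1338 0.004 ] [0.56   0.1485 0.004 ]
screwtop [ 0.5196 -0.1474  0.063 ] [ 0.5075 -0.1702  0.063 ]
grip mid [0.5632 0.1506 0.059 ] [0.5706 0.1433 0.059 ]
rest [(array([ 0.542 , -0.1662]), 0.79), (array([ 0.5265, -0.1844]), 0.47)]
sprayer [(array([ 0.6658, -0.4004]), 0.83)]
beaker []
tipbox [(array([ 0.7526, -0.1241]), 0.8)]
dish [(array([ 0.437 , -0.0121]), 0.59)]
jar [(array([0.6384, 0.3857]), 0.79), (array([0.7739, 0.0308]), 0.7)]
tuberack [(array([ 0.5022, -0.4437]), 0.7), (array([ 0.5288, -0.1631]), 0.55)]
```

View pics/crop_s.png

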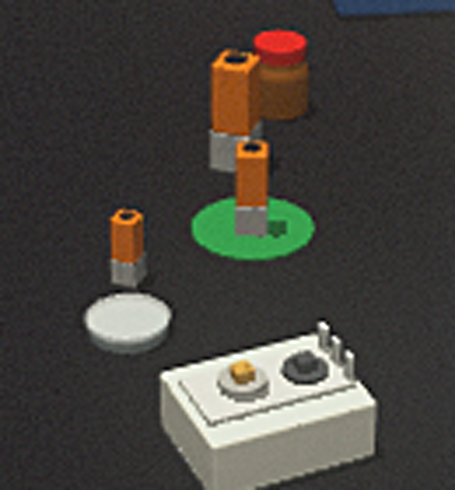

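View pics/crop_t.png

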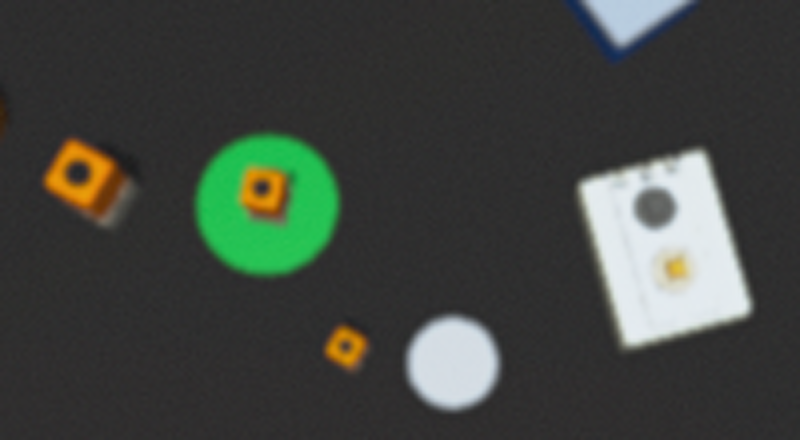

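The crops confirm it: the key on the mat at side (172,241) is the middle-sized one, with a larger one behind and a smaller one by the dish. The brass square head is the proud screw; the dark one is already home. Next I'll move toward the key so the wrist camera can see it.

```bash
python3 -m inch '-35 0 33 0; -70 0 65 0; -105 0 98 0; -140 0 130 0; -175 0 163 0; -210 0 195 0; -245 0 228 0; -280 0 260 0; -315 0 293 0; -350 0 325 0' && python3 -c "
from h import *
print(np.round(r.get_state()['q'],3))"
```

```text
clock: 2.75
tool_pos: [0.3804, -0.1917, 0.247]
eef_rot: [-0.554, 0.439, -0.44, 0.554]
contact_force: [1.3, -0.5, 0.4]
opening: 0.998
[ 0.463  0.44  -0.153  2.136  0.12   0.572 -1.116]
```

```bash
python3 -m inch '-30 0 27 -8.5; -60 0 54 -17; -90 0 81 -25.5; -120 0 109 -34; -150 0 136 -42.5; -180 0 163 -51; -210 0 190 -59.5; -240 0 217 -68; -265 0 240 -76.5; -287 0 260 -85' && python3 - <<'E'
from h import *
print(np.round(r.get_state()['q'],3), Ro.from_quat(r.get_state()['eef_rot']).as_matrix().round(3))
s=snap('wrist','w1.png'); t=np.array(r.get_state()['tool_pos'])
for z in (0.247,.084,.059,.004): print(z,proj(s,[t[0],t[1],z]))
for n in ['key_grip','key_mouth','mat_top','key']:
    print(n,[(np.round(d['centre'],1),round(d['p'],2)) for d in r.tip_of('wrist',n)][:4])
E
```

```text
clock: 3.75
tool_pos: [0.5676, 0.1476, 0.2469]
eef_rot: [-0.705, -0.053, 0.053, 0.705]
contact_force: [-0.8, -1.0, -1.1]
opening: 1.001
[-0.021  0.678 -0.544  1.676  0.424  0.907 -0.582] [[ 0.989  0.001 -0.15 ]
 [ 0.15   0.001  0.989]
 [ 0.001 -1.     0.001]]
0.247 (np.float64(252.03532085751328), np.float64(264.3616424942888))
0.084 (np.float64(173.92291153807165), np.float64(261.47435727299984))
0.059 (np.float64(168.35119214375663), np.float64(261.2684086509494))
0.004 (np.float64(158.50608111078944), np.float64(260.9045017655378))
key_grip [(array([210.4, 158.4]), 0.9), (array([172.4, 257.1]), 0.69), (array([ 44.4, 274.9]), 0.58)]
key_mouth [(array([ 54.8, 275.8]), 0.84), (array([163.6, 255.5]), 0.83), (array([198.2, 166.5]), 0.68)]
mat_top [(array([161. , 259.5]), 0.74)]
key [(array([ 56. , 275.9]), 0.96), (array([195.5, 169.5]), 0.91), (array([166. , 255.3]), 0.85)]
```

View pics/w1.png

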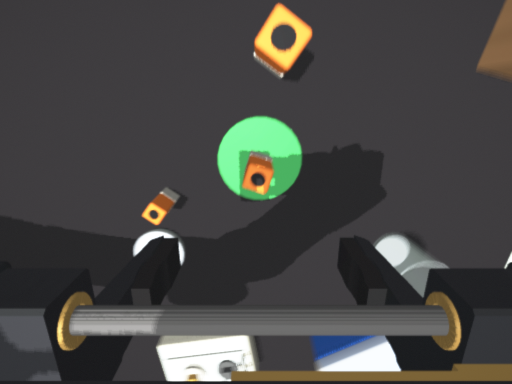

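The wrist view shows the middle key on the mat, with its top dot at about (180,258). The large key is at (40,283) and the small one at (212,155). Now I'll measure the axis and yaw precisely.

```bash
cat >> h.py <<'E'
def fit_square(s,cx,cy,z,half,pred,h0=None):
    pass
E
python3 - <<'E'
import cv2
a=cv2.imread('pics/w1.png')[110:210,205:315]
cv2.imwrite('pics/w1c.png',cv2.resize(a,None,fx=6,fy=6,interpolation=cv2.INTER_CUBIC))
E
python3 - <<'E'
from h import *
s=snap('wrist')
im=cv2.imread('pics/w1.png'); hsv=cv2.cvtColor(im,cv2.COLOR_BGR2HSV)
g=((hsv[:,:,0]>45)&(hsv[:,:,0]<80)&(hsv[:,:,1]>80)).astype(np.uint8)
ys,xs=np.nonzero(g); hull=cv2.convexHull(np.c_[xs,ys].astype(np.int32).reshape(-1,1,2))
P=np.array([atz(s,(p[1],p[0]),.004)[:2] for p in hull[:,0]])
c,rad=cv2.minEnclosingCircle((P*1000).astype(np.float32)); print('mat',c,rad)
# top dot
sub=hsv[165:200,240:280]; d=(sub[:,:,2]<70).astype(np.uint8)
n,l,stt,cc=cv2.connectedComponentsWithStats(d)
for i in range(1,n):
    if stt[i,4]>10: print('dark',stt[i],cc[i]+[240,165],atz(s,(cc[i][1]+165,cc[i][0]+240),.084))
E
```

```text
mat (565.3213500976562, 147.65855407714844) 56.456214904785156
dark [12  9 12 10 96] [257.45833333 178.79166667] [0.56441363 0.14372416 0.084     ]
dark [33 31  7  4 16] [276.875 198.125] [0.58798614 0.12545533 0.084     ]
dark [ 0 32  9  3 17] [242.88235294 198.35294118] [0.5520195 0.120022  0.084    ]
```

View pics/w1c.png

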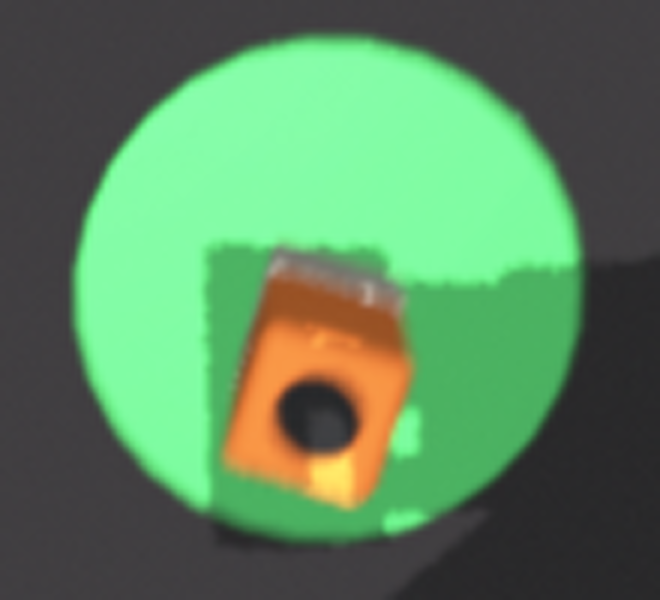

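```bash
cat >> h.py <<'E'
from scipy.optimize import minimize
def boxmask(s,x,y,yaw,h,z0,z1,S=8,win=None):
    c,sn=np.cos(yaw),np.sin(yaw);pts=[]
    for z in (z0,z1):
        for a,b in ((1,1),(1,-1),(-1,1),(-1,-1)):
            q=proj(s,[x+h*(a*c-b*sn),y+h*(a*sn+b*c),z]); pts.append([(q[1]-win[0]+.5)*S,(q[0]-win[1]+.5)*S])
    hu=cv2.convexHull(np.array(pts,np.float32))
    m=np.zeros((int(win[3]*S),int(win[2]*S)),np.uint8); cv2.fillPoly(m,[np.round(hu*16).astype(np.int32)],255,shift=4)
    return cv2.resize(m,(win[2],win[3]),interpolation=cv2.INTER_AREA)/255.
def fitbox(s,mask,x,y,h,z0,z1,win,yaws=np.arange(0,1.57,.13)):
    M=mask[win[1]:win[1]+win[3],win[0]:win[0]+win[2]].astype(float)
    f=lambda p:np.abs(boxmask(s,p[0]/1e3,p[1]/1e3,p[2]/50,h,z0,z1,win=win)-M).sum()
    best=None
    for yw in yaws:
        o=minimize(f,[x*1e3,y*1e3,yw*50],method='Nelder-Mead',options=dict(initial_simplex=[[x*1e3,y*1e3,yw*50],[x*1e3+4,y*1e3,yw*50],[x*1e3,y*1e3+4,yw*50],[x*1e3,y*1e3,yw*50+5]],maxiter=80))
        if best is None or o.fun<best.fun: best=o
    return best.x/[1e3,1e3,50],best.fun,M.sum()
E
python3 - <<'E'
from h import *
s=snap('wrist','w2.png'); im=cv2.imread('pics/w2.png'); hsv=cv2.cvtColor(im,cv2.COLOR_BGR2HSV)
o=((hsv[:,:,0]<25)&(hsv[:,:,1]>110)&(hsv[:,:,2]>60)).astype(np.uint8)
win=(225,140,65,65); m=np.zeros_like(o);m[140:205,225:290]=o[140:205,225:290]
n,l,st,_=cv2.connectedComponentsWithStats(m); k=1+np.argmax(st[1:,4]); m=(l==k).astype(np.uint8)
ct,_=cv2.findContours(m,cv2.RETR_EXTERNAL,cv2.CHAIN_APPROX_NONE); m[:]=0; cv2.drawContours(m,ct,-1,1,-1)
print(fitbox(s,m,.565,.145,.014,.032,.084,win))
for rc in [(463,225),(507,355),(355,412),(317,262)]:
    print(atz(s,(rc[0]/6+110-.4,rc[1]/6+205-.4),.084))
print(r.get_state()['tool_pos'])
E
```

```text
(array([0.56459178, 0.14556778, 1.46714942]), np.float64(79.99607843137255), np.float64(874.0))
[0.5495737  0.13218546 0.084     ]
[0.57343848 0.1273493  0.084     ]
[0.57912014 0.15611246 0.084     ]
[0.55261488 0.15906706 0.084     ]
[0.56637222 0.1436458  0.24661946]
```

```bash
python3 -m inch '0 10 0 -8.2; 0 20 0 -16.4; 0 30 0 -24.6; 0 40 0 -32.8; 0 50 0 -41; 0 60 0 -49; 0 70 0 -57; 0 70 0 -65; 0 70 0 -73; 0 70 0 -73' && python3 -m inch '0 0 0 0;0 0 0 0;0 0 0 0' && python3 - <<'E'
from h import *
np.set_printoptions(precision=4,suppress=True)
st=r.get_state();print(st['q'], Ro.from_quat(st['eef_rot']).as_matrix(),st['tool_pos'])
s=snap('wrist','w3.png');t=r.get_state()['tool_pos'];print(t)
for z in (.084,.004): print(z,proj(s,[t[0],t[1],z]))
print([(d['centre'],d['p'],d['region'].sum()) for d in r.trace('wrist','key')])
E
```

```text
clock: 5.1
tool_pos: [0.5666, 0.1439, 0.1765]
eef_rot: [0.537, 0.459, -0.46, -0.537]
contact_force: [-0.7, 0.5, 0.0]
opening: 1.0
clock: 5.4
tool_pos: [0.5668, 0.1453, 0.1769]
eef_rot: [0.537, 0.46, -0.46, -0.537]
contact_force: [0.5, -0.2, 0.1]
opening: 0.997
[ 0.1199  0.8453 -0.8237  1.7383  0.7679  0.9125  0.3808] [[ 0.1542  0.0005 -0.988 ]
 [ 0.988  -0.0005  0.1542]
 [-0.0004 -1.     -0.0006]] [0.5668 0.1453 0.1769]
[0.5668 0.1454 0.1769]
0.084 (np.float64(201.47303580393884), np.float64(258.372611686693))
0.004 (np.float64(176.36753130716062), np.float64(258.41535019403176))
[([175.0, 413.2], 0.79, np.int64(4984)), ([186.2, 257.6], 0.67, np.int64(1602)), ([72.3, 161.7], 0.56, np.int64(1196))]
```

View pics/w3.png

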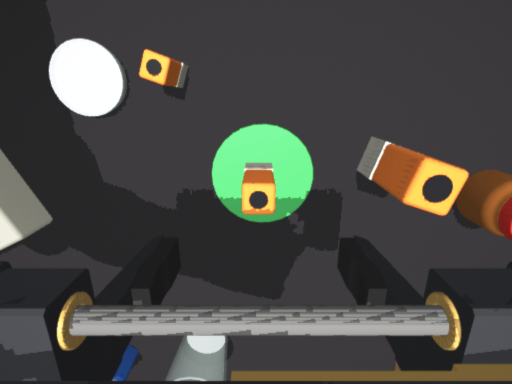

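```bash
cat >> h.py <<'E'
def orange(fn,win):
    im=cv2.imread('pics/'+fn); hsv=cv2.cvtColor(im,cv2.COLOR_BGR2HSV)
    o=((hsv[:,:,0]<25)&(hsv[:,:,1]>110)&(hsv[:,:,2]>60)).astype(np.uint8)
    m=np.zeros_like(o);x,y,w,h=win;m[y:y+h,x:x+w]=o[y:y+h,x:x+w]
    n,l,st,_=cv2.connectedComponentsWithStats(m); k=1+np.argmax(st[1:,4]); m=(l==k).astype(np.uint8)
    ct,_=cv2.findContours(m,cv2.RETR_EXTERNAL,cv2.CHAIN_APPROX_NONE); m[:]=0; cv2.drawContours(m,ct,-1,1,-1)
    return m
E
python3 - <<'E'
from h import *
np.set_printoptions(precision=4,suppress=True)
s=snap('wrist','w4.png');win=(215,145,90,90)
m=orange('w4.png',win); p,f,M=fitbox(s,m,.5647,.1448,.014,.032,.084,win); print('orange',p,f,M)
b=boxmask(s,*p,.014,.032,.084,win=win)
im=cv2.imread('pics/w4.png')[145:235,215:305]; im=cv2.resize(im,None,fx=6,fy=6,interpolation=cv2.INTER_CUBIC)
B=(cv2.resize(b,None,fx=6,fy=6)>.5).astype(np.uint8); ct,_=cv2.findContours(B,cv2.RETR_EXTERNAL,cv2.CHAIN_APPROX_NONE)
cv2.drawContours(im,ct,-1,(255,0,255),1); cv2.imwrite('pics/w4c.png',im)
st=r.get_state();R=Ro.from_quat(st['eef_rot']).as_matrix();print(st['tool_pos'],np.arctan2(R[1,0],R[0,0]))
for n in ('key_grip','key_mouth','mat_top'):
    print(n,[(np.round(d['centre'],1),round(d['p'],2)) for d in r.tip_of('wrist',n)],)
E
```

```text
orange [0.5646 0.1458 1.3843] 162.53333333333333 1409.0
[0.5668 0.1455 0.1768] 1.4171394605453518
key_grip [(array([175.4, 413.9]), 0.97), (array([ 68.1, 163.1]), 0.89), (array([190.8, 256.7]), 0.69)]
key_mouth [(array([158. , 380.8]), 0.93), (array([ 71.5, 176. ]), 0.72), (array([177.7, 258.6]), 0.64), (array([336.4, 206.6]), 0.56)]
mat_top [(array([173.3, 261.4]), 0.86)]
```

View pics/w4c.png

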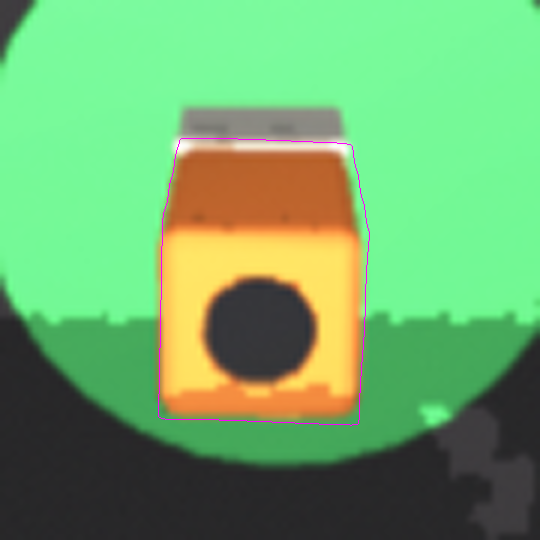

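The key's flats line up with the image axes, so its yaw is about equal to the tool yaw of 1.417. The top dot at crop (260,329) sits about 1 mm from the jaw centre line. I'll descend and grip.

```bash
python3 -m inch '0 20 1 0; 0 40 1 0; 0 60 1 0; 0 75 1 0; 0 90 1 0; 0 100 1 0; 0 110 1 0; 0 120 1 0; 0 129 1 0; 0 129 1 0' && python3 -m inch '0 0 0 0; 0 0 0 0; 0 0 0 0; 0 0 0 0; 0 0 0 0; 0 0 0 0;0 0 0 0' -1 55
```

```text
clock: 6.7
tool_pos: [0.5652, 0.1453, 0.0466]
eef_rot: [-0.537, -0.46, 0.461, 0.537]
contact_force: [-0.2, -0.9, -0.4]
opening: 1.002
clock: 7.4
tool_pos: [0.5658, 0.1456, 0.0478]
eef_rot: [0.537, 0.46, -0.46, -0.537]
contact_force: [-0.2, 0.2, -0.5]
opening: 0.384
```

```bash
python3 -m inch '0 0 0 0; 0 0 0 0; 0 0 0 0; 0 0 0 0' && python3 - <<'E'
from h import *
s=snap('wrist','w5.png')
E
```

```text
clock: 7.8
tool_pos: [0.5657, 0.1455, 0.0477]
eef_rot: [0.537, 0.46, -0.46, -0.537]
contact_force: [0.0, 0.8, -0.5]
opening: 0.313
```

View pics/w5.png

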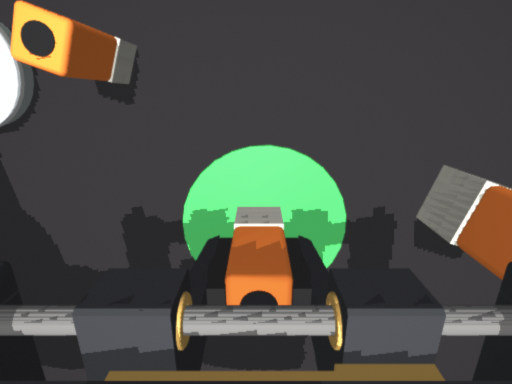

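The key is gripped, with the opening at 0.313 (27.5 mm). I'll lift it straight up and carry it toward the screw, stopping where the wrist camera can see the screw ahead.

```bash
python3 -m inch '0 -10 0 0; 0 -25 0 0; 0 -45 0 0; 0 -70 0 0; 0 -95 0 0; 0 -115 0 0; 0 -120 0 0; -25 -120 -7 -3; -55 -120 -15 -6; -85 -120 -24 -9' && python3 -m inch '-30 0 -9 -3; -60 0 -18 -6; -90 0 -27 -9; -120 0 -36 -12; -150 0 -45 -15; -175 0 -50 -16; -190 0 -54 -16;-190 0 -54 -16;-190 0 -54 -16' && python3 - <<'E'
from h import *
np.set_printoptions(precision=4,suppress=True)
s=snap('wrist','w6.png');st=r.get_state();R=Ro.from_quat(st['eef_rot']).as_matrix();print(st['q'],st['tool_pos'],np.arctan2(R[1,0],R[0,0]))
for n in ('screw_top','screw','rest'):
    print(n,[(np.round(d['centre'],1),round(d['p'],2)) for d in r.tip_of('wrist',n)],)
E
```

```text
clock: 8.85
tool_pos: [0.5761, 0.0571, 0.1677]
eef_rot: [-0.498, -0.502, 0.502, 0.498]
contact_force: [0.3, -0.1, -1.3]
opening: 0.315
clock: 9.75
tool_pos: [0.6308, -0.131, 0.1675]
eef_rot: [0.424, 0.566, -0.565, -0.425]
contact_force: [0.4, 0.3, -1.1]
opening: 0.315
[ 0.5929  0.9666 -0.9434  1.5537  0.8562  1.0773  1.2843] [ 0.6308 -0.1301  0.1678] 1.8558837160589154
screw_top [(array([ 41.4, 252.7]), 0.9)]
screw [(array([ 43.3, 253.9]), 0.93)]
rest [(array([ 75. , 254.9]), 0.75)]
```

View pics/w6.png

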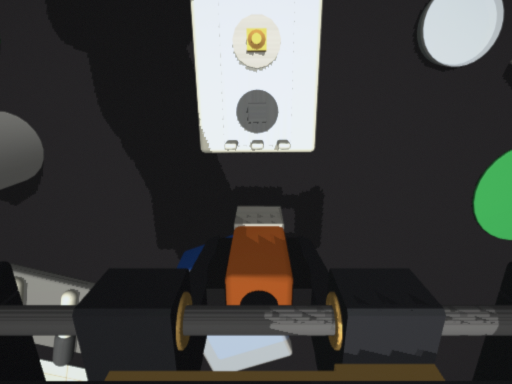

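```bash
python3 -m inch '0 0 20 0; 0 0 40 0; 0 0 55 0; 0 0 55 0; 0 0 55 0; 0 0 55 0' && python3 - <<'E'
from h import *
np.set_printoptions(precision=4,suppress=True)
s=snap('wrist','w7.png');st=r.get_state();R=Ro.from_quat(st['eef_rot']).as_matrix();print(st['q'],st['tool_pos'],np.arctan2(R[1,0],R[0,0]))
Rc=np.array(s['R']);print('cam x axis yaw',np.arctan2(Rc[0,1],Rc[0,0]))
for n,z in (('screw_top',.063),('screw',.059),('rest',0)):
    print(n,[(np.round(d['centre'],1),round(d['p'],2),atz(s,d['centre'],z)) for d in r.tip_of('wrist',n)],)
t=st['tool_pos'];print('mouth predicted px',proj(s,[t[0],t[1],t[2]-.0437]))
im=cv2.imread('pics/w7.png'); cv2.imwrite('pics/w7c.png',cv2.resize(im[40:215,170:340],None,fx=3.4,fy=3.4,interpolation=cv2.INTER_CUBIC))
E
```

```text
clock: 10.55
tool_pos: [0.5796, -0.1463, 0.168]
eef_rot: [0.425, 0.566, -0.565, -0.424]
contact_force: [-0.3, 0.0, -1.3]
opening: 0.317
[ 0.6676  0.9181 -0.9503  1.7042  0.8746  1.0006  1.2456] [ 0.5795 -0.1463  0.1679] 1.85460889585592
cam x axis yaw 1.8556073577766181
screw_top [(array([117. , 256.6]), 0.67, array([ 0.516 , -0.1658,  0.063 ]))]
screw [(array([116.8, 255.2]), 0.67, array([ 0.5164, -0.1669,  0.059 ]))]
rest [(array([129.9, 255.8]), 0.83, array([ 0.5326, -0.1622,  0.    ]))]
mouth predicted px (np.float64(226.00682379013782), np.float64(257.6740578272245))
```

View pics/w7c.png

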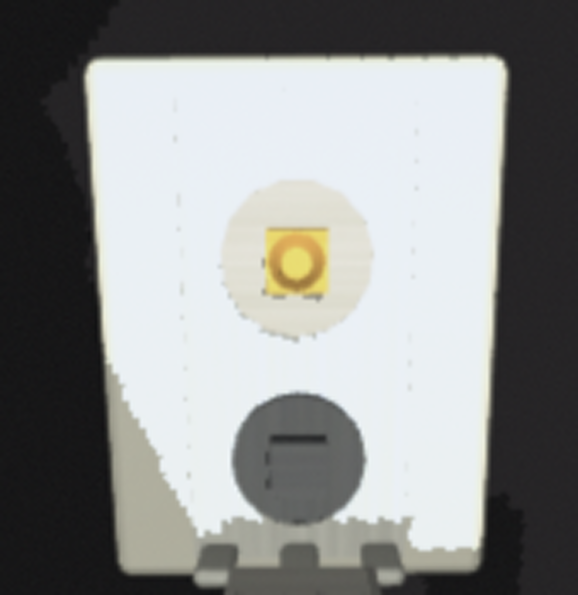

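```bash
python3 - <<'E'
from h import *
np.set_printoptions(precision=4,suppress=True)
s=snap('wrist','w8.png');st=r.get_state();R=Ro.from_quat(st['eef_rot']).as_matrix();t=np.array(st['tool_pos'])
fl=atz(s,(115.5,256.9),.063);co=atz(s,(117.0,256.9),.076);print('flange',fl,'cone',co)
for P in (fl,co): print('tool delta mm',1000*R.T@(P-t))
for x,z in ((-14,14),(0,14),(14,14),(-14,-14)):
  for y in (43.7,): print(x,z,proj(s,t+R@np.array([x,y,z])/1e3))
  print('  steel/orange edge',proj(s,t+R@np.array([x,43.7-28,z])/1e3))
im=cv2.imread('pics/w8.png'); cv2.imwrite('pics/w8c.png',cv2.resize(im[180:320,200:320],None,fx=4,fy=4,interpolation=cv2.INTER_CUBIC))
print([ (d['centre'],d['p']) for d in r.tip_of('wrist','key_mouth')])
E
```

```text
flange [ 0.5141 -0.1663  0.063 ] cone [ 0.5143 -0.1662  0.076 ]
tool delta mm [ -0.6469 104.672   67.6731]
tool delta mm [-0.5899 91.6721 67.3971]
-14 14 (np.float64(206.39186549713443), np.float64(236.10232209276182))
  steel/orange edge (np.float64(224.02736989096564), np.float64(232.5820942850192))
0 14 (np.float64(206.4044408270121), np.float64(257.5449680842517))
  steel/orange edge (np.float64(224.04006408744587), np.float64(257.42863319316405))
14 14 (np.float64(206.4170138467145), np.float64(278.9836749136844))
  steel/orange edge (np.float64(224.0527555818018), np.float64(282.26988319325875))
-14 -14 (np.float64(244.7708687064849), np.float64(237.04321281812773))
  steel/orange edge (np.float64(267.3062705507323), np.float64(233.84175859506314))
[([225.5, 260.8], 0.6)]
```

View pics/w8c.png

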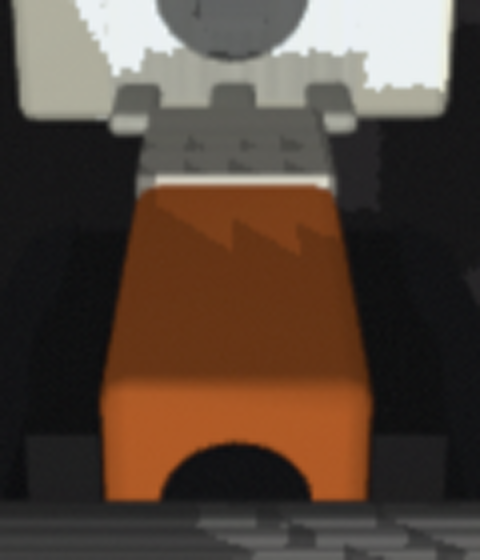

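The screw head is aligned with the tool axes. Head centre: about 67.5 mm ahead in z and −1.4 mm in x, relative to the key as seen in the image. I'll move over it, stay above the cone and check with the side camera.

```bash
python3 -m inch '0 0 20 0; -1 0 40 0; -1.4 0 57 0; -1.4 0 67.5 0; -1.4 10 67.5 0; -1.4 25 67.5 0; -1.4 36 67.5 0; -1.4 38 67.5 0; -1.4 38 67.5 0; -1.4 38 67.5 0' && python3 - <<'E'
from h import *
np.set_printoptions(precision=4,suppress=True)
st=r.get_state();print(st['tool_pos'],st['q'])
w=snap('wrist','w9.png')
s=snap('side','s9.png');im=cv2.imread('pics/s9.png'); cv2.imwrite('pics/s9c.png',cv2.resize(im[150:270,180:310],None,fx=5,fy=5,interpolation=cv2.INTER_CUBIC))
im=cv2.imread('pics/w9.png'); cv2.imwrite('pics/w9c.png',cv2.resize(im[120:300,170:340],None,fx=3.3,fy=3.3,interpolation=cv2.INTER_CUBIC))
E
```

```text
clock: 11.85
tool_pos: [0.5145, -0.167, 0.1298]
eef_rot: [0.424, 0.566, -0.565, -0.424]
contact_force: [0.7, -1.0, -1.0]
opening: 0.316
[ 0.5145 -0.167   0.1298] [ 0.737   0.9125 -0.9092  1.901   0.9774  0.8518  1.1524]
```

View pics/s9c.png

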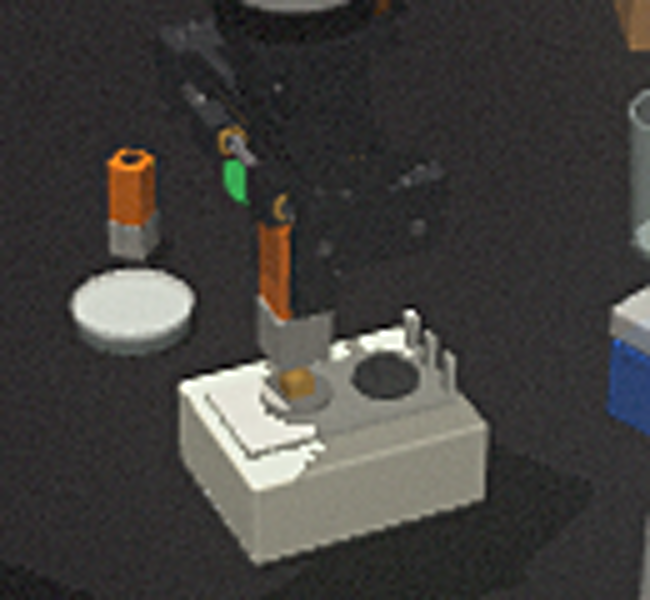

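View pics/w9c.png

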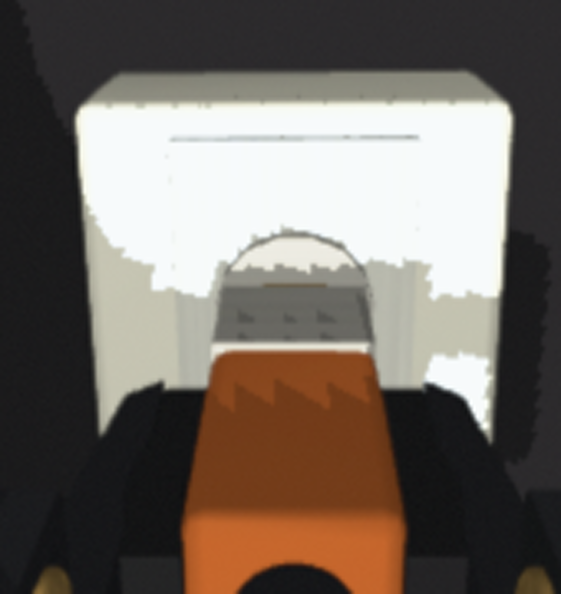

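Side crop: the socket at about (295,365) is centred over the brass head at (297,383). Wrist crop: flange and key centres both sit at column 296. I'll lower gently and watch the force.

```bash
python3 -m inch '0 3 0 0; 0 6 0 0; 0 9 0 0; 0 11 0 0; 0 12.5 0 0; 0 14 0 0; 0 14 0 0' && python3 -m inch '0 1.5 0 0; 0 3 0 0; 0 4.5 0 0; 0 6 0 0; 0 6 0 0'
```

```text
clock: 12.65
tool_pos: [0.5141, -0.1674, 0.1157]
eef_rot: [-0.424, -0.566, 0.566, 0.424]
contact_force: [-0.1, 0.3, -0.7]
opening: 0.315
clock: 13.15
tool_pos: [0.5145, -0.1672, 0.1096]
eef_rot: [0.425, 0.566, -0.565, -0.424]
contact_force: [2.2, 0.3, -1.9]
opening: 0.313
```

```bash
python3 -m inch '0 1 0 0; 0 2 0 0; 0 2.5 0 0; 0 2.5 0 0; 0 2.5 0 0' && python3 -m inch '0 0.5 0 0; 0 0.5 0 0; 0 0.5 0 0'&& python3 -m inch '0 0.5 0 0; 0 0.5 0 0; 0 0.5 0 0'
```

```text
clock: 13.65
tool_pos: [0.5145, -0.1672, 0.1073]
eef_rot: [0.425, 0.566, -0.565, -0.424]
contact_force: [3.5, 0.4, -1.1]
opening: 0.313
clock: 13.95
tool_pos: [0.5144, -0.1673, 0.1069]
eef_rot: [0.425, 0.566, -0.565, -0.424]
contact_force: [3.0, 0.8, -0.9]
opening: 0.31
clock: 14.25
tool_pos: [0.5145, -0.1672, 0.1066]
eef_rot: [0.425, 0.566, -0.565, -0.424]
contact_force: [3.1, 1.3, 4.3]
opening: 0.318
```

```bash
python3 -m inch '0 0 -0.4 0; 0 0.5 -0.4 0; 0 0.5 -0.4 0; 0 0.5 -0.4 0'; python3 -m inch '0 0.5 0 0; 0 0.5 0 0; 0 0.5 0 0'
```

```text
clock: 14.65
tool_pos: [0.5145, -0.1672, 0.1065]
eef_rot: [-0.425, -0.565, 0.566, 0.424]
contact_force: [1.3, 0.3, 9.4]
opening: 0.312
clock: 14.95
tool_pos: [0.5146, -0.1672, 0.1065]
eef_rot: [-0.425, -0.565, 0.566, 0.424]
contact_force: [-0.8, 0.2, 12.5]
opening: 0.316
```

```bash
python3 -m inch '0 0.6 0 0; 0 0.6 0 0; 0 0.6 0 0; 0 0.6 0 0'; python3 -m inch '0 0 0 0; 0 0 0 0'
```

```text
clock: 15.35
tool_pos: [0.5146, -0.1671, 0.1065]
eef_rot: [-0.425, -0.565, 0.566, 0.424]
contact_force: [-1.8, -0.0, 18.0]
opening: 0.313
clock: 15.55
tool_pos: [0.5146, -0.1671, 0.1065]
eef_rot: [-0.425, -0.565, 0.566, 0.424]
contact_force: [-0.5, 0.2, 18.0]
opening: 0.316
```

The force is 18 N measured plus about 1.2 N of key weight, so roughly 19 N of push. Stiffness is about 9 N/mm. I'll take up the 0.2 rad of play first, then turn clockwise in step with the 10 mm lead, watching the force.

```bash
python3 -m inch '0 0 0 3; 0 0 0 6; 0 0 0 9; 0 0 0 9'; python3 -m inch '0 0 0 2; 0 0 0 4; 0 0 0 4'; python3 -c "
from h import *
s=r.get_state();print(np.round(s['moment'],3),np.round(s['q'],3))"
```

```text
clock: 15.95
tool_pos: [0.5145, -0.167, 0.1062]
eef_rot: [-0.468, -0.53, 0.53, 0.467]
contact_force: [-0.8, 1.1, 15.5]
opening: 0.313
clock: 16.25
tool_pos: [0.5144, -0.1669, 0.1061]
eef_rot: [-0.486, -0.514, 0.514, 0.485]
contact_force: [-0.6, 0.7, 16.4]
opening: 0.312
[0.317 0.002 0.024] [ 0.698  0.927 -0.831  1.915  0.998  0.781  0.91 ]
```

```bash
python3 -m inch '0 0.2 0 3; 0 0.35 0 6; 0 0.45 0 9; 0 0.45 0 9'; python3 -m inch '0 0.1 0 3; 0 0.2 0 6; 0 0.3 0 9; 0 0.3 0 9'; python3 -c "
from h import *
s=r.get_state();print(np.round(s['moment'],3),np.round(s['q'],3))"
```

```text
clock: 16.65
tool_pos: [0.5144, -0.1667, 0.1058]
eef_rot: [0.525, 0.474, -0.474, -0.524]
contact_force: [-0.8, 1.9, 16.3]
opening: 0.314
clock: 17.05
tool_pos: [0.5143, -0.1665, 0.1056]
eef_rot: [0.561, 0.431, -0.431, -0.56]
contact_force: [-1.3, 2.0, 18.3]
opening: 0.32
[ 0.541  0.195 -0.053] [ 0.663  0.904 -0.761  1.918  0.951  0.73   0.636]
```

```bash
python3 -m inch '0 0.1 0 4; 0 0.22 0 8; 0 0.33 0 12; 0 0.44 0 16; 0 0.55 0 20; 0 0.55 0 20'; python3 -c "
from h import *
s=r.get_state();print(np.round(s['moment'],3),np.round(s['q'],3))
s=snap('side','s10.png');im=cv2.imread('pics/s10.png'); cv2.imwrite('pics/s10c.png',cv2.resize(im[150:270,180:310],None,fx=5,fy=5,interpolation=cv2.INTER_CUBIC))"
```

```text
clock: 17.65
tool_pos: [0.5144, -0.166, 0.105]
eef_rot: [0.627, 0.328, -0.327, -0.627]
contact_force: [-0.8, 2.9, 16.6]
opening: 0.314
[ 0.733  0.094 -0.069] [ 0.62   0.88  -0.679  1.92   0.89   0.673  0.341]
```

View pics/s10c.png

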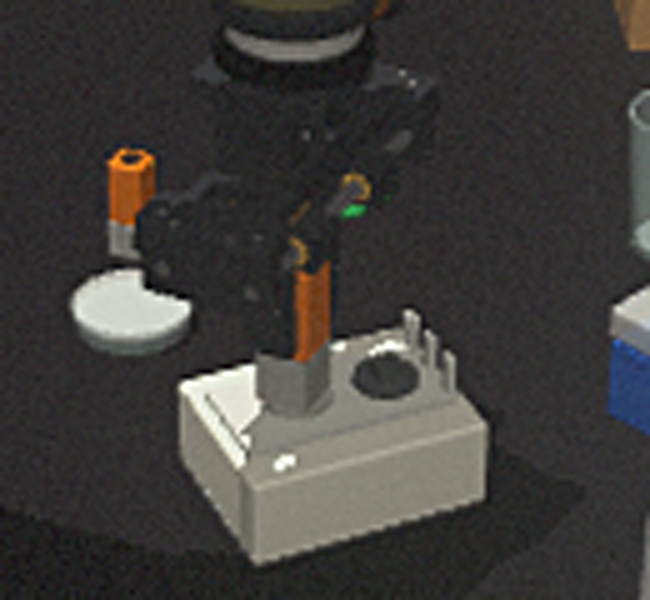

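```bash
python3 -m inch '0.1 0.22 0.1 4; 0.2 0.34 0.2 8; 0.3 0.45 0.2 12; 0.3 0.56 0.2 16; 0.3 0.67 0.2 20; 0.3 0.78 0.2 24; 0.3 0.78 0.2 24'; python3 -c "
from h import *
s=r.get_state();print(np.round(s['moment'],3),np.round(s['q'],3))"
```

```text
clock: 18.4
tool_pos: [0.5146, -0.1654, 0.1043]
eef_rot: [-0.681, -0.19, 0.19, 0.681]
contact_force: [-0.1, 4.1, 19.7]
opening: 0.314
[ 0.74   0.1   -0.113] [ 0.562  0.855 -0.573  1.924  0.801  0.605  0.002]
```

```bash
python3 -m inch '0.1 0.03 0.2 4; 0.2 0.12 0.3 8; 0.3 0.23 0.5 12; 0.3 0.35 0.5 16; 0.3 0.46 0.5 20; 0.3 0.58 0.5 24; 0.3 0.58 0.5 24'; python3 -c "
from h import *
s=r.get_state();print(np.round(s['moment'],3),np.round(s['q'],3))"
```

```text
clock: 19.1
tool_pos: [0.5151, -0.165, 0.1037]
eef_rot: [-0.706, -0.045, 0.044, 0.706]
contact_force: [-0.4, 3.6, 16.8]
opening: 0.314
[ 0.773 -0.111 -0.04 ] [ 0.499  0.834 -0.462  1.927  0.693  0.542 -0.317]
```

```bash
python3 -m inch '0 0.14 0.2 4; 0 0.26 0.4 8; 0 0.37 0.4 12; 0 0.48 0.4 16; 0 0.6 0.4 20; 0 0.72 0.4 24; 0 0.72 0.4 24'; python3 -c "
from h import *
s=r.get_state();print(np.round(s['moment'],3),np.round(s['q'],3))"
```

```text
clock: 19.8
tool_pos: [0.5156, -0.1649, 0.1031]
eef_rot: [-0.699, 0.103, -0.105, 0.7]
contact_force: [0.1, 3.3, 17.4]
opening: 0.313
[ 0.734 -0.265 -0.056] [ 0.434  0.818 -0.351  1.931  0.564  0.488 -0.614]
```

```bash
python3 -m inch '0 0.12 0.2 4; 0 0.24 0.3 8; 0 0.35 0.3 12; 0 0.46 0.3 16; 0 0.57 0.3 20; 0 0.69 0.3 24; 0 0.69 0.3 24'; python3 -c "
from h import *
s=r.get_state();print(np.round(s['moment'],3),np.round(s['q'],3))"
```

```text
clock: 20.5
tool_pos: [0.516, -0.1651, 0.1024]
eef_rot: [-0.662, 0.246, -0.248, 0.663]
contact_force: [1.7, 1.7, 15.9]
opening: 0.309
[ 0.509 -0.283 -0.088] [ 0.37   0.809 -0.243  1.934  0.417  0.444 -0.892]
```

```bash
python3 -m inch '0 0.2 0 4; 0 0.35 0 8; 0 0.47 0 12; 0 0.57 0 16; 0 0.57 0 16'; python3 -c "
from h import *
s=r.get_state();print(np.round(s['moment'],3),np.round(s['tool_pos'],5))"
```

```text
clock: 21.0
tool_pos: [0.5163, -0.1653, 0.102]
eef_rot: [-0.621, 0.335, -0.338, 0.622]
contact_force: [1.4, 2.7, 17.2]
opening: 0.314
[ 0.451 -0.382 -0.055] [ 0.51633 -0.1653   0.10196]
```

```bash
python3 -m inch '0 0.1 0 3; 0 0.2 0 6; 0 0.25 0 9; 0 0.25 0 9'; python3 -c "
from h import *
s=r.get_state();print(np.round(s['moment'],3),np.round(s['tool_pos'],5))"; python3 -m inch '0 0.1 0 2; 0 0.15 0 4; 0 0.15 0 6; 0 0.15 0 6'; python3 -c "
from h import *
s=r.get_state();print(np.round(s['moment'],3),np.round(s['tool_pos'],5))"
```

```text
clock: 21.4
tool_pos: [0.5163, -0.1655, 0.1017]
eef_rot: [-0.593, 0.383, -0.386, 0.594]
contact_force: [2.8, 2.9, 16.9]
opening: 0.308
[ 0.491 -0.418 -0.069] [ 0.51631 -0.16551  0.10172]
clock: 21.8
tool_pos: [0.5163, -0.1656, 0.1016]
eef_rot: [-0.572, 0.414, -0.416, 0.573]
contact_force: [2.1, 2.6, 16.9]
opening: 0.315
[ 0.416 -0.452  0.033] [ 0.51635 -0.16562  0.10157]
```

```bash
python3 -m inch '0 0.1 0 2; 0 0.2 0 4; 0 0.2 0 6; 0 0.2 0 6'; python3 -c "
from h import *
s=r.get_state();print(np.round(s['moment'],3),np.round(s['tool_pos'],5))"; python3 -m inch '0 0.05 0 2; 0 0.1 0 4; 0 0.1 0 6; 0 0.1 0 6'; python3 -c "
from h import *
s=r.get_state();print(np.round(s['moment'],3),np.round(s['tool_pos'],5))"
```

```text
clock: 22.2
tool_pos: [0.5164, -0.1657, 0.1014]
eef_rot: [-0.549, 0.443, -0.446, 0.551]
contact_force: [1.6, 1.0, 18.5]
opening: 0.313
[ 0.417 -0.412  0.019] [ 0.51638 -0.16573  0.10143]
clock: 22.6
tool_pos: [0.5163, -0.1658, 0.1014]
eef_rot: [-0.525, 0.471, -0.474, 0.527]
contact_force: [2.0, 1.9, 18.7]
opening: 0.312
[ 0.437 -0.406 -0.048] [ 0.51634 -0.16584  0.1014 ]
```

```bash
python3 -m inch '0 0.05 0 2; 0 0.1 0 4; 0 0.1 0 6; 0 0.1 0 6'; python3 -c "
from h import *
s=r.get_state();print(np.round(s['moment'],3),np.round(s['tool_pos'],5),np.round(s['q'],3))
s=snap('side','s11.png');im=cv2.imread('pics/s11.png'); cv2.imwrite('pics/s11c.png',cv2.resize(im[180:270,200:300],None,fx=6,fy=6,interpolation=cv2.INTER_CUBIC))"
```

```text
clock: 23.0
tool_pos: [0.5164, -0.166, 0.1014]
eef_rot: [-0.5, 0.498, -0.501, 0.501]
contact_force: [1.7, 2.3, 18.4]
opening: 0.315
[ 0.5   -0.319  0.045] [ 0.51637 -0.16596  0.1014 ] [ 0.251  0.804 -0.042  1.94   0.078  0.395 -1.418]
```

View pics/s11c.png

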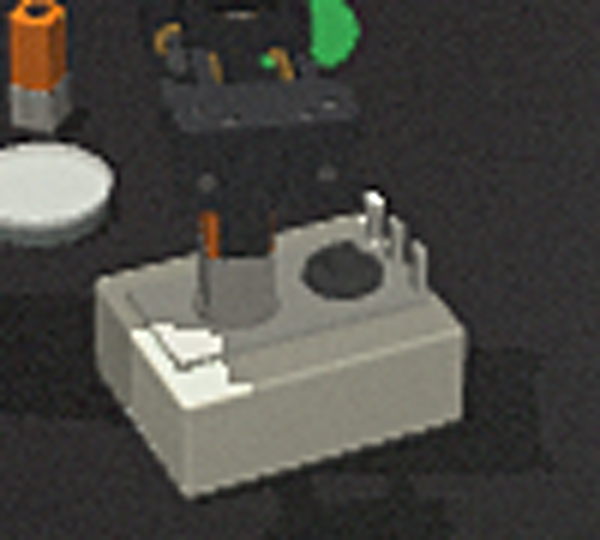

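The height plateaued at 0.1014 m, 5.1 mm down after about 196° including play, and the push stayed at about 17–21 N. The screw appears home, so I'll unload, turn back about 12°, then lift.

```bash
python3 -m inch '0 -0.6 0 0; 0 -1.2 0 0; 0 -1.8 0 0; 0 -1.8 0 0; 0 -1.8 0 0'; python3 -m inch '0 0 0 -3; 0 0 0 -6; 0 0 0 -9; 0 0 0 -11.5; 0 0 0 -11.5; 0 0 0 -11.5'; python3 -c "
from h import *
s=r.get_state();print(np.round(s['moment'],3),np.round(s['tool_pos'],5))"
```

```text
clock: 23.55
tool_pos: [0.515, -0.1661, 0.1015]
eef_rot: [-0.501, 0.499, -0.5, 0.501]
contact_force: [2.6, -0.1, 7.6]
opening: 0.316
clock: 24.15
tool_pos: [0.5147, -0.1664, 0.1015]
eef_rot: [0.548, -0.446, 0.447, -0.548]
contact_force: [2.4, -0.1, 7.0]
opening: 0.315
[-0.121 -0.557  0.059] [ 0.51472 -0.1664   0.10153]
```

```bash
python3 -m inch '0 -0.5 0 0; 0 -1 0 0; 0 -2 0 0; 0 -3 0 0; 0 -4 0 0; 0 -4 0 0'; python3 -c "
from h import *
s=r.get_state();print(np.round(s['moment'],3),np.round(s['tool_pos'],5))"
```

```text
clock: 24.75
tool_pos: [0.5144, -0.1654, 0.1049]
eef_rot: [-0.548, 0.446, -0.446, 0.549]
contact_force: [4.6, -0.4, -4.1]
opening: 0.318
[ 0.013 -1.099  0.01 ] [ 0.51443 -0.16539  0.10488]
```

```bash
python3 -m inch '0 0 0.5 0; 0 -1 0.5 0; 0 -2 0.5 0; 0 -3 0.5 0; 0 -4 0.5 0; 0 -4 0.5 0'; python3 -c "
from h import *
s=r.get_state();print(np.round(s['moment'],3),np.round(s['tool_pos'],5))"
```

```text
clock: 25.35
tool_pos: [0.5145, -0.1654, 0.1091]
eef_rot: [0.549, -0.447, 0.446, -0.548]
contact_force: [2.1, 1.0, -1.0]
opening: 0.318
[ 0.134 -0.593  0.037] [ 0.5145  -0.16544  0.10911]
```

```bash
python3 -m inch '0 -4 0 0; 0 -10 0 0; 0 -20 0 0; 0 -40 0 0; 0 -60 0 0; 0 -60 -25 0; 0 -60 -50 0; 0 -60 -65 0; 0 -60 -65 0; 0 -60 -65 0'; python3 -c "
from h import *
s=r.get_state();print(np.round(s['tool_pos'],5),np.round(s['q'],3))
s=snap('wrist','w12.png');print([(d['centre'],d['p']) for d in r.tip_of('wrist','screw_top')])
im=cv2.imread('pics/w12.png'); cv2.imwrite('pics/w12c.png',cv2.resize(im[30:230,150:350],None,fx=3,fy=3,interpolation=cv2.INTER_CUBIC))
s=snap('side','s12.png');im=cv2.imread('pics/s12.png'); cv2.imwrite('pics/s12c.png',cv2.resize(im[190:270,200:300],None,fx=7,fy=7,interpolation=cv2.INTER_CUBIC))"
```

```text
clock: 26.35
tool_pos: [0.452, -0.1788, 0.1696]
eef_rot: [-0.548, 0.446, -0.447, 0.549]
contact_force: [0.2, 0.2, -0.4]
opening: 0.313
[ 0.45197 -0.17884  0.16959] [ 0.355  0.638 -0.116  2.057  0.158  0.453 -1.247]
[([117.5, 259.2], 0.6)]
```

View pics/w12c.png

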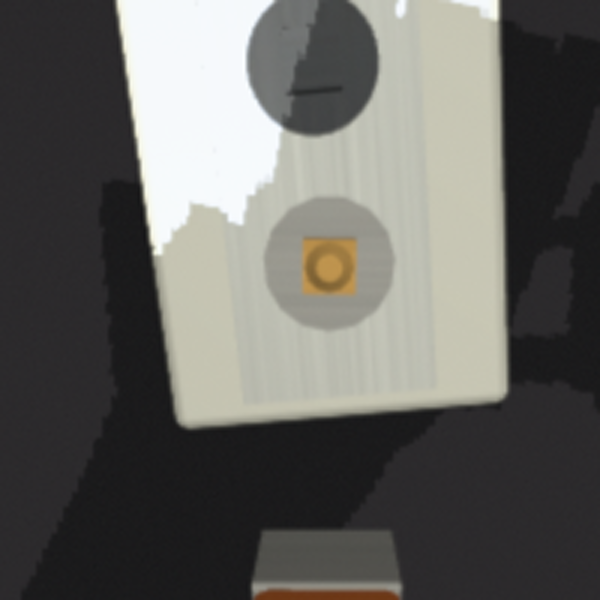

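View pics/s12c.png

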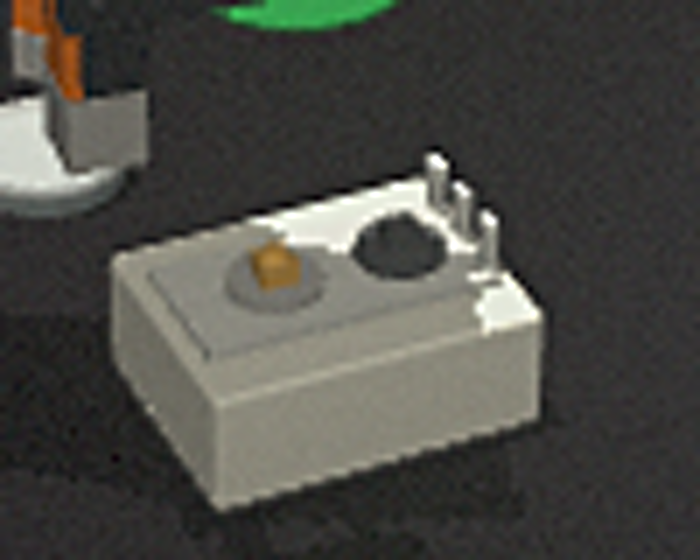

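The wrist crop shows the screw at crop (328,265) with its flange flat on the bracket and the head aligned with the tool. That puts the head's turn at about 184.6°, which matches 5 mm plus a small excess. The side crop shows the flange flush with the plate. Before carrying the key back, I'll check clearances at the mat.

```bash
python3 - <<'E'
from h import *
np.set_printoptions(precision=4,suppress=True)
s=snap('top'); print('bigkey top',atz(s,(184,152),.105),'mat',[(d['centre'],atz(s,d['centre'],.004)) for d in r.tip_of('top','mat_top')])
st=r.get_state();R=Ro.from_quat(st['eef_rot']).as_matrix();t=np.array(st['tool_pos'])
print('delta tool mm',1000*R.T@(np.array([.5655,.1465,t[2]])-t))
E
```

```text
bigkey top [0.5653 0.2677 0.105 ] mat [([190.4, 200.3], array([0.5674, 0.1356, 0.004 ]))]
delta tool mm [-294.9795    0.0993  177.1966]
```

The large key stands about 122 mm from the mat in +y, so I'll turn the jaws 45° away from it while carrying the key back.

```bash
python3 -m inch '-20 0 12 -4.5; -52 0 31 -9; -86 0 52 -14; -120 0 72 -18; -154 0 92 -23; -188 0 113 -27; -222 0 133 -32; -252 0 151 -36; -277 0 166 -41; -295 0 177 -45'; python3 -m inch '0 0 0 0; 0 0 0 0; 0 0 0 0'; python3 - <<'E'
from h import *
np.set_printoptions(precision=4,suppress=True)
st=r.get_state();R=Ro.from_quat(st['eef_rot']).as_matrix();t=np.array(st['tool_pos']);print(t,st['q'],R)
print('delta tool mm',1000*R.T@(np.array([.5655,.1465,.0477])-t))
s=snap('wrist','w13.png')
im=cv2.imread('pics/w13.png'); hsv=cv2.cvtColor(im,cv2.COLOR_BGR2HSV)
g=((hsv[:,:,0]>45)&(hsv[:,:,0]<80)&(hsv[:,:,1]>80)).astype(np.uint8); g[:, :80]=0;g[260:]=0
ys,xs=np.nonzero(g); P=np.array([atz(s,(b,a),.004)[:2] for a,b in zip(xs,ys)]); print('mat bbox',P.min(0),P.max(0))
E
```

```text
clock: 27.6
tool_pos: [0.5651, 0.1494, 0.1688]
eef_rot: [-0.678, 0.2, -0.2, 0.679]
contact_force: [-0.0, -0.5, -2.1]
opening: 0.309
clock: 27.9
tool_pos: [0.5643, 0.1441, 0.1687]
eef_rot: [0.678, -0.204, 0.203, -0.676]
contact_force: [-0.9, -0.5, -1.8]
opening: 0.313
[0.5643 0.1441 0.1687] [-0.1741  0.7432 -0.2687  1.7673  0.2951  0.6724 -1.1914] [[ 0.8346 -0.0011  0.5509]
 [-0.5509 -0.002   0.8346]
 [ 0.0002 -1.     -0.0023]]
delta tool mm [ -0.3173 120.9697   2.9788]
mat bbox [0.5117 0.0941] [0.6219 0.2047]
```

View pics/w13.png

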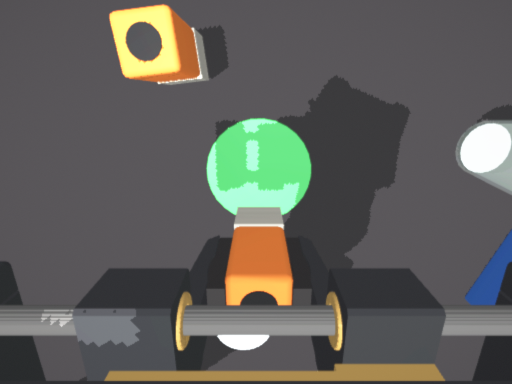

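The wrist view shows the mat centred at about (168,259), i.e. (0.567, 0.149) in the world frame, with nothing on it. Lowering the key now.

```bash
python3 -m inch '0 15 4 0; 0 35 4 0; 0 55 4 0; 0 75 4 0; 0 90 4 0; 0 102 4 0; 0 110 4 0; 0 115 4 0; 0 117 4 0; 0 117 4 0'; python3 -m inch '0 1 0 0; 0 2 0 0; 0 3 0 0; 0 3 0 0'
```

```text
clock: 28.95
tool_pos: [0.5671, 0.1495, 0.0522]
eef_rot: [-0.677, 0.202, -0.203, 0.678]
contact_force: [-0.4, -0.4, -1.3]
opening: 0.313
clock: 29.35
tool_pos: [0.5669, 0.1494, 0.049]
eef_rot: [0.678, -0.202, 0.202, -0.677]
contact_force: [0.3, 0.2, -1.8]
opening: 0.315
```

```bash
python3 -m inch '0 0.5 0 0; 0 1 0 0; 0 1.5 0 0; 0 1.5 0 0; 0 1.5 0 0'
```

```text
clock: 29.85
tool_pos: [0.5669, 0.1494, 0.0476]
eef_rot: [0.678, -0.202, 0.202, -0.677]
contact_force: [-1.3, -0.7, 1.5]
opening: 0.316
```

```bash
python3 -m inch '0 0 0 0; 0 0 0 0; 0 0 0 0; 0 0 0 0; 0 0 0 0; 0 0 0 0' 0.4 && python3 -m inch '0 -5 0 0; 0 -15 0 0; 0 -30 0 0; 0 -50 0 0; 0 -75 0 0; 0 -105 0 0; 0 -140 0 0; 0 -165 0 0; 0 -175 0 0; 0 -175 0 0' && python3 - <<'E'
from h import *
s=snap('wrist','w14.png');snap('side','s14.png');snap('top','t14.png')
im=cv2.imread('pics/s14.png'); a=cv2.resize(im[110:270,170:300],None,fx=3.6,fy=3.6,interpolation=cv2.INTER_CUBIC); cv2.imwrite('pics/s14c.png',a)
E
```

```text
clock: 30.45
tool_pos: [0.5668, 0.1494, 0.0474]
eef_rot: [0.678, -0.202, 0.202, -0.677]
contact_force: [-0.5, -0.4, -0.6]
opening: 0.698
clock: 31.45
tool_pos: [0.5676, 0.1496, 0.2244]
eef_rot: [-0.677, 0.201, -0.204, 0.678]
contact_force: [1.3, 1.0, -0.6]
opening: 0.698
```

View pics/s14c.png

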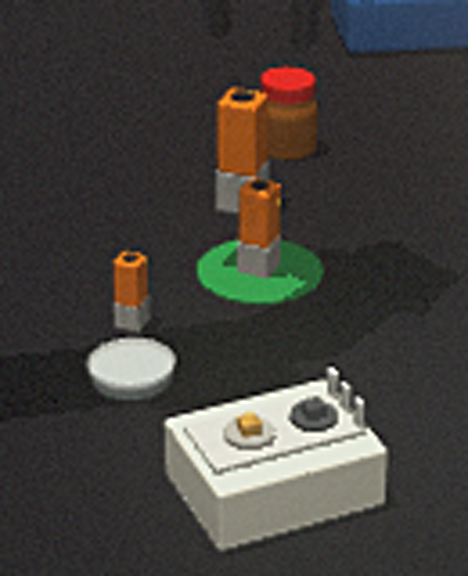

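View pics/w14.png

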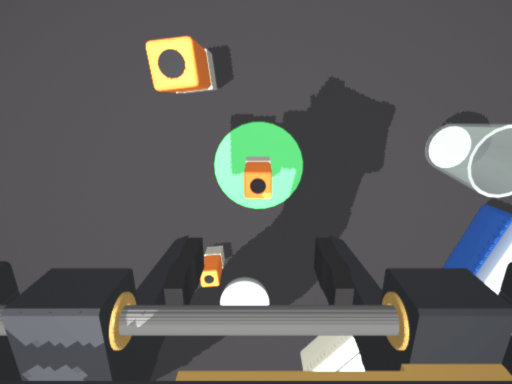

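View pics/t14.png

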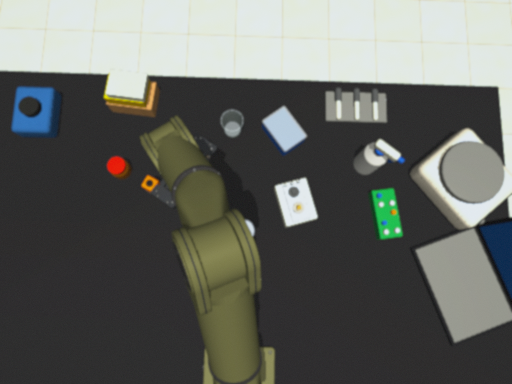

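The key stands upright on its mat and the bystanders are unmoved. As a last check on depth, I'll compare the brass head's position in the fixed side camera before and after.

```bash
python3 - <<'E'
from h import *
s=snap('side','s15.png')
for f in ('side0.png','s15.png'):
    im=cv2.imread('pics/'+f); h=cv2.cvtColor(im,cv2.COLOR_BGR2HSV)
    m=(h[:,:,0]>10)&(h[:,:,0]<32)&(h[:,:,1]>100); m[:218]=0;m[238:]=0;m[:,:228]=0;m[:,250:]=0
    w=m*1.0; ys,xs=np.nonzero(m); print(f,m.sum(),ys.mean(),xs.mean())
a=proj(s,[.5142,-.1664,.068]);b=proj(s,[.5142,-.1664,.063]);print('expected row shift for 5 mm',b[0]-a[0],r.get_state()['clock'])
E
```

```text
side0.png 37 225.86486486486487 238.8918918918919
s15.png 36 227.33333333333334 239.0
expected row shift for 5 mm 1.6440803053515936 31.65
```

The brass head moved down 1.47 px against 1.64 px expected for 5 mm, which agrees within noise. Handing the job in.

```bash
python3 -c "
from plant import r
print(r.finish_job())"
```

```text
the job is handed in; nothing more can be done
None
```

The screw is home on the bracket and the middle-sized driver key is standing upright on its green mat again. I handed the job in at about 32 s; no verdict came back.

**Driving the screw:** I fitted the key over the proud screw and turned it clockwise about 196° at the tool, which includes the socket play. The push was about 17–21 N at every reading, and I lowered the tool in step with the 10 mm lead. I then unloaded, turned back 11.5° and lifted off.

**Last checks:**
- **Depth:** the tool sank 5.1 mm and then stopped going down. The brass head moved 1.47 px in the side camera against 1.64 px expected for 5 mm, which is within what I can resolve.
- **Thread:** the head itself turned about 185°, so the slip should be only about +0.1 mm. I could not read depth or slip directly.
- **Torque:** I saw no clear rise in torque when the flange reached the plate, so "home" rests on the height stopping and the pictures.
- **Scene:** the pictures show the key near the centre of its mat and the bystanders in view where they were, with the gripper clear. The dish is mostly hidden by the arm in the top view but looks in place in the side view.

While lifting off, the socket bound briefly, with about 3 N upward and 4.6 N sideways. A 0.5 mm sideways correction freed it.

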